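Clamp the pepper mill in the kitchen vise

ROBOT

A 6-joint arm with a two-finger parallel gripper is mounted at the origin on a cart in front of the work surface, level with it; the furniture and walls round the work are solid. World frame = base frame: x ahead of the robot, y to its left, z up, the work surface at z = 0. Lengths are in m, angles in rad, forces in N, time in s.
With the tool pointing down it reaches from about 0.25 to 0.725 m from the base axis. Payload 4 kg.
Tool frame: the origin (TCP) lies at the very end of the fingers, on their centre line; the grasp point (between the pads) lies 19 mm behind it; z points along the fingers, y is the line along which they close (so a half turn about z gives the same grasp; the last joint's range is limited). The gripper opens to 85 mm and grips with 20 to 120 N. Pads are 22 mm wide; open, the fingers measure 114 mm over their backs; the gripper's body (76 mm by 85 mm) begins 54 mm behind the grasp point. The pads swing forward as they close: fully open they stand 13 mm farther back than shut.
Start: joints at [1.292, 0.241, 0.005, 1.335, 0, 1.571], TCP at [0.138, 0.481, 0.21] pointing down, gripper open.
Joint ranges: [-2.72, 2.72], [-1.05, 1.87], [-1.09, 1.28], [-1.99, 2.15], [-1.42, 1.44], [-3.14, 3.14]. Speed limits (rad/s): [2.79, 2.79, 3.14, 3.14, 3.14, 3.14].

INTERFACE

Orientations are given as a unit quaternion [x, y, z, w].
In Python, from workcell import bot, vision, workorder gives the robot as it stands.
- The arm moves only by the shell command python3 -m creep 'ROWS' [OPENING]. ROWS is JSON, a list of rows, each a list of 2 entries, a list of its own where there are three numbers: the shift along the tool's x, y, z in mm, then the turn, a rotation vector about the tool's x, y, z in rad. In form: [[[dx, dy, dz], [wx, wy, wz]], ...]. A call has 1 to 12 rows; each row shifts and turns the commanded pose from where the row before left it, along the tool's axes as they then stand; what a row does not reach is not made up. A row lasts 1/8 s, in which the tool goes at most 62.5 mm and 10.7 degrees, less where a joint would pass 70% of its speed; a pose out of reach is approached as far as the arm can. A call is refused whole if a number of a shift passes 62.5 or a number of a turn 0.188, either way. A call with a gripper value outside its range is refused whole. OPENING is the finger opening in mm, from 0 to 85.4, set as the call begins (- or left out, the last holds). The fingers move at their own pace and stop on an object; the grip force is fixed at half the most. Time passes only in rows, so rows that do not move let the fingers close. It gives the time, the measured TCP pose, the force, the opening and the grip force at its end, in the units of the state.
- bot.get_obs(): the state, without advancing time (a new reading comes with each control period).
- vision.camera(name): name is "side" or "top" or "wrist"; returns a dict with "image" (384x512x3 uint8, blue, green, red), "z_map" (384x512 float32, m along the optical axis (not along the pixel's ray), 0 where there is no reading), "K" (3x3 intrinsics, pixels), "k1" (the pictures are not rectified: a ray, as slopes to the right and down, at radius r is drawn at 1 + k1 r^2 times it, then the intrinsics apply), "rvec" (rotation vector, rad) and "tvec" (3), from world to camera coordinates, as OpenCV has them; the wrist camera has in their place "tool_from_camera" (4x4, takes a point from camera to tool coordinates, whose origin is the TCP and whose axes are the flange's). Camera axes: x right, y down, z forward; pixel columns grow to the right and rows downward; lengths in m; the calibration is good to about 2 mm. A picture is of the moment at which its call begins: read the wrist's pose just before it.
- workorder.job_done(): hands the job in; it is judged then, once.
Trained networks look in a picture, given as the dict that the camera call returned (one of the last four; its "shot" number tells which), for a name from the list of things; names that differ only in an ending like _2 or _b are one class to them, and where a whole thing is asked for, a point or a joint stands for the part that bears it (a point fixed in the world has none). Each returns a list of dicts, best first, with "score" (0 to 1); they miss things now and then, are a little off and sometimes report something else, mostly with a low value. They report only what shows in the picture. A call takes as long as a camera call.
- vision.spot_in(picture, query): "position" ([column, row] in pixels, amid what is visible of it).
- vision.place_of(picture, query): "position" ([column, row] in pixels: a listed point, or the origin of a listed thing).
The state is a dict: "clock": time; "joint_pos": joint angles; "joint_vel": joint speeds; "tau": joint torques, N m; "eef_pos": TCP position; "tool_rot": TCP orientation; "ft_force": force on the tool from outside, world axes, zero at the start; "ft_torque": the same for the moment, N m; "grip_width": finger opening in m; "grasp_force": force on a finger pad.
Only numpy, scipy, OpenCV 4.12 (cv2) and the standard library are available. Lean on these libraries where they do the work, as an engineer would, in place of code of your own. Each camera call takes 0.05 s, during which the arm holds its last target. There are 200 camera calls.

TASK

Get the wooden pepper mill ready for refilling by clamping it upright in the small kitchen vise: flip the red cam lever up to free the sliding jaw, stand the mill between the jaws, push the sliding jaw up until the mill is firmly but gently squeezed against the fixed V jaw, and only then flip the lever fully back down to lock it. Leave the salt shaker and the spice jar standing where they are.

Things in the scene. Friction and masses are not known exactly. Their poses are not given: they have to be found in the camera images.
- vise: small kitchen vise fixed on the worktop: light wooden base 150 (x) x 320 (y) x 15 mm, spanning y -165 to +155 mm; origin on its underside. x points away from the robot, y along the slide from the sliding jaw to the fixed V jaw. Two steel guide rails (x = +-26 to +-48 mm, top z = 35 mm) run from y = -160 to -5 mm; beyond them the base top (z = 15 mm) is a bare flat bed.
- vise_seat (a point): point on the bed (vise x 0, y +68, z 15 mm), axes as the vise: nominal place of the mill's axis when it rests in the fixed V jaw. But the V jaw (grey, black rubber faces, 76 mm wide, top z = 68 mm) is bolted down anywhere within 10 mm of nominal along y: apex at y = 90 to 110 mm, wing ends 16 mm before it. Set the mill down 15 to 20 mm short (towards -y); the jaw slides it home.
- jaw (a joint): travel of the sliding jaw (m) along the vise's +y axis, 0 = widest open, 0.075 = limit. Its gripping face lies at vise y = -10 mm + travel; it meets a mill seated in the V somewhere between 0.039 and 0.059, which must be felt. Freed, it slides with a steady drag of about 10 N and stays where left (so it holds back up to 10 N of squeeze); with the lever down it is locked.
- jaw_push (a point): middle of the flat upright outer face of the grey push plate at the -y end of the sliding jaw: 64 mm wide (x), 14 mm thick, z = 38 to 76 mm above the worktop, point at z = 57 mm. Push here along vise +y. The lever's hinge is 60 mm further on in +y, the gripping face 145 mm further on.
- jaw_face (a point): middle of the sliding jaw's gripping face: black rubber pad 62 mm wide, z = 39 to 68 mm. It is sprung: 3 N/mm, up to 6 mm, before the jaw itself presses. Axes as the vise; the point moves with the pad.
- pad: the sprung rubber pad itself (62 x 8 x 29 mm) on the sliding jaw; origin on the bed straight below its gripping face.
- lever (a joint): angle of the red cam lever (rad): 0 = fully down, locked (handle points to vise -x, towards the robot, rising 16 degrees); grows as the handle is lifted; 1.2 = limit, free (handle nearly upright, 5 degrees short). The cam bites below about 0.8 and needs about 5 N at the handle there; the lever stays where it is left.
- lever_grip (a point): grip point on the red handle, 90 mm from the hinge axis; handle 16 mm wide (along the vise's y), 13 mm thick, 110 mm from the hinge to its end, free room on both sides. It can be pinched across its width from above and carried along the arc; but sideways force on it slides an unlocked jaw and may spoil the squeeze, so better push it down with shut fingers from its far (+x) and upper side.
- lever_hinge (a point): hinge axis of the lever: vise x = +37 mm, z = 55 mm, axis along the vise's y; moves with the jaw. From the hinge, at joint value q, the grip point lies 90*cos(q+0.28) mm to vise -x and 90*sin(q+0.28) mm up.
- mill: wooden pepper mill, brown, round, 160 mm tall with a 12 mm steel knob on top; origin at the centre of its underside, z up along its axis. About 0.13 to 0.25 kg, rigid (the head does not turn here).
- mill_mid (a point): centre of the pepper mill, half-way up (80 mm). Diameter 58 mm at the lower body, solid to graspers at 56 to 58 mm up to 115 mm above the foot, head 49 mm across from 116 to 149 mm above the foot.
- salt: salt shaker with grey domed top, 44 mm across, 90 mm tall; origin under its centre, z up. Bystander.
- salt_mid (a point): centre of the salt shaker, half-way up (45 mm).
- spice: spice jar with red cap, 45 mm across, 106 mm tall; origin under its centre, z up. Bystander.
- spice_mid (a point): centre of the spice jar, half-way up (53 mm).

How it is judged:
By the outcome, as a careful person would: the job done as asked, in the order asked, and still so for the second after the job is handed in, with the robot touching nothing.
It also fails if it takes over 72 s, if anything falls off the work surface, if the arm or the gripper's body presses on something with over 40 N, if the wrist force passes 120 N, or if a joint passes its speed limit or range.

## Working session

There is one attempt and no reset: what is moved stays moved. The work goes in short steps, Python scripts to look and compute and a shell command to move; the robot and the scene stay as the last step left them, time stands still between calls to the robot, and variables do not carry over. Pictures are saved under pics/ and viewed, at most 10 in all, crops included, and the job is handed in when it is done.

```bash
mkdir -p pics; ls; cat > h.py <<'E'
import numpy as np, cv2
from scipy.spatial.transform import Rotation as R
from workcell import bot, vision, workorder
def extr(p,obs=None):
    if 'rvec' in p and p['rvec'] is not None:
        Rm=cv2.Rodrigues(np.array(p['rvec'],float))[0]; t=np.array(p['tvec'],float).ravel()
        return Rm.T, -Rm.T@t      # cam->world
    T=np.array(p['tool_from_camera']); Rt=R.from_quat(obs['tool_rot']).as_matrix()
    return Rt@T[:3,:3], Rt@T[:3,3]+np.array(obs['eef_pos'])
def ray(p,px):
    K=np.array(p['K']); k=float(p['k1'])
    n=cv2.undistortPoints(np.array([[px]],float),K,np.array([k,0,0,0.]))[0,0]
    return np.array([n[0],n[1],1.])
def at_z(p,px,z,obs=None):
    Rm,c=extr(p,obs); d=Rm@ray(p,px); return c+d*(z-c[2])/d[2]
def by_depth(p,px,obs=None):
    Rm,c=extr(p,obs); u,v=np.round(px).astype(int); w=p['z_map'][max(v-1,0):v+2,max(u-1,0):u+2]; w=w[w>0]
    return None if not len(w) else c+Rm@ray(p,px)*np.median(w)
def proj(p,X,obs=None):
    Rm,c=extr(p,obs); q=Rm.T@(np.array(X)-c)
    r=cv2.projectPoints(q.reshape(1,3),np.zeros(3),np.zeros(3),np.array(p['K'],float),np.array([float(p['k1']),0,0,0]))[0]
    return r.ravel()
E
python3 - <<'E'
from h import *
np.set_printoptions(precision=4,suppress=True)
o=bot.get_obs(); print({k:np.round(v,3) for k,v in o.items()})
Z=dict(vise=0,vise_seat=.015,jaw_push=.057,jaw_face=.0535,lever_grip=.08,lever_hinge=.055,mill=0,mill_mid=.08,salt=0,salt_mid=.045,spice=0,spice_mid=.053,pad=.015)
ims=[]
for n in ['top','side']:
    p=vision.camera(n); ims.append(p['image']); print(n,'cam at',extr(p)[1])
    for q in Z:
        for r in vision.place_of(p,q)[:2]:
            print(q,round(r['score'],2),np.round(r['position'],1),'z:',at_z(p,r['position'],Z[q]),'d:',by_depth(p,r['position']))
    cv2.imwrite(f'pics/{n}0.png',p['image'])
E
```

```text
pics
{'clock': np.float64(0.0), 'joint_pos': array([1.292, 0.241, 0.004, 1.335, 0.   , 1.571]), 'joint_vel': array([ 0.   , -0.   , -0.   ,  0.   , -0.001, -0.001]), 'tau': array([  0.001, -37.231,  25.241,   0.017,   0.   ,   0.   ]), 'eef_pos': array([0.137, 0.48 , 0.209]), 'tool_rot': array([ 0.139,  0.99 , -0.001, -0.   ]), 'ft_force': array([ 0.137, -0.276,  0.043]), 'ft_torque': array([-0.058,  0.01 ,  0.002]), 'grasp_force': np.float64(0.0), 'grip_width': np.float64(0.085)}
top cam at [ 0.3724 -0.0414  1.2321]
vise 0.93 [192.7 200.8] z: [0.4726 0.1209 0.    ] d: [0.4669 0.1116 0.0703]
vise_seat 0.97 [167.9 196.9] z: [0.4831 0.1889 0.015 ] d: [0.4829 0.1887 0.0163]
vise_seat 0.44 [323.6 175.3] z: [ 0.5393 -0.2496  0.015 ] d: [ 0.5295 -0.2374  0.0864]
jaw_push 0.73 [244.5 197.8] z: [ 0.4745 -0.0265  0.057 ] d: [ 0.4728 -0.0268  0.0771]
jaw_face 0.62 [296.9 227.5] z: [ 0.3929 -0.1667  0.0535] d: [ 0.392  -0.1611  0.1057]
jaw_face 0.5 [324.8 177.2] z: [ 0.5287 -0.2462  0.0535] d: [ 0.5244 -0.2405  0.0861]
lever_grip 0.58 [219.6 216.4] z: [0.4241 0.0393 0.08  ] d: [0.4237 0.0386 0.
[... 1337 characters left out ...]
714  0.055 ] d: [ 0.4007 -0.2822  0.1025]
mill 0.19 [296.4 156. ] z: [ 0.3825 -0.2719  0.    ] d: [ 0.3946 -0.1615  0.0698]
mill_mid 0.61 [287.6 124.7] z: [ 0.4053 -0.2946  0.08  ] d: [ 0.4058 -0.2884  0.0834]
salt 0.7 [234.5 160. ] z: [ 0.5422 -0.2597  0.    ] d: [ 0.5411 -0.229   0.0197]
salt_mid 0.97 [237.6 146.6] z: [ 0.5326 -0.251   0.045 ] d: [ 0.5321 -0.2333  0.0557]
spice 0.73 [294. 174.] z: [ 0.3957 -0.1898  0.    ] d: [ 0.3987 -0.1616  0.0193]
spice_mid 0.78 [295.1 155.3] z: [ 0.3945 -0.1913  0.053 ] d: [ 0.3976 -0.1626  0.0711]
pad 0.76 [265.3 259.2] z: [0.4777 0.1205 0.015 ] d: [0.4776 0.1189 0.0135]
pad 0.62 [286.4 150.3] z: [ 0.4083 -0.2767  0.015 ] d: [ 0.4079 -0.282   0.0117]
```

```bash
python3 - <<'E'
from h import *
np.set_printoptions(precision=4,suppress=True)
p=vision.camera('top'); Rm,c=extr(p)
v,u=np.mgrid[0:384,0:512]; uv=np.stack([u.ravel(),v.ravel()],1).astype(float)
n=cv2.undistortPoints(uv[:,None],np.array(p['K']),np.array([float(p['k1']),0,0,0]))[:,0]
z=p['z_map'].ravel(); P=c+(np.c_[n,np.ones(len(n))]*z[:,None])@Rm.T; P[z==0]=np.nan
reg=(P[:,0]>.37)&(P[:,0]<.6)&(P[:,1]>-.08)&(P[:,1]<.32)
for lo,hi in [(.008,.022),(.008,.09),(.058,.08)]:
    m=reg&(P[:,2]>lo)&(P[:,2]<hi); q=P[m][:,:2].astype(np.float32)*1000
    print(lo,hi,m.sum(),cv2.minAreaRect(q), q.min(0),q.max(0))
def axis(lo,hi,x0,x1,y0,y1):
    m=(P[:,0]>x0)&(P[:,0]<x1)&(P[:,1]>y0)&(P[:,1]<y1)&(P[:,2]>lo)&(P[:,2]<hi)
    q=P[m]; print(lo,m.sum(),'circle',cv2.minEnclosingCircle(q[:,:2].astype(np.float32)*1000),q[:,2].max())
axis(.10,.2,.34,.46,-.36,-.23)   # mill
axis(.05,.2,.48,.6,-.32,-.18)    # salt
axis(.06,.2,.34,.45,-.225,-.1)   # spice
big=np.hstack([cv2.resize(p['image'][130:270,120:400],None,fx=2.8,fy=2.8)])
s=vision.camera('side')['image'][60:350,170:370]
cv2.imwrite('pics/a.png',big); cv2.imwrite('pics/b.png',cv2.resize(s,None,fx=2,fy=2))
E
```

```text
0.008 0.022 3579 ((467.3455810546875, 128.0606231689453), (185.63681030273438, 353.8170166015625), 0.9351219534873962) [373.6976 -47.6457] [563.0023 304.7192]
0.008 0.09 6021 ((467.3455810546875, 128.0606231689453), (185.63681030273438, 353.8170166015625), 0.9351219534873962) [373.6976 -47.6457] [563.0023 304.7192]
0.058 0.08 876 ((479.6722412109375, 108.4920654296875), (87.22587585449219, 280.07159423828125), 1.9172346591949463) [438.3886 -30.9734] [525.8604 249.1458]
0.1 318 circle ((399.62457275390625, -304.6927795410156), 25.044763565063477) 0.16266802641679035
0.05 167 circle ((535.1153564453125, -246.36981201171875), 19.509702682495117) 0.09396383626781857
0.06 271 circle ((390.2418212890625, -181.7218475341797), 23.149518966674805) 0.11328684791508636
```

View pics/a.png

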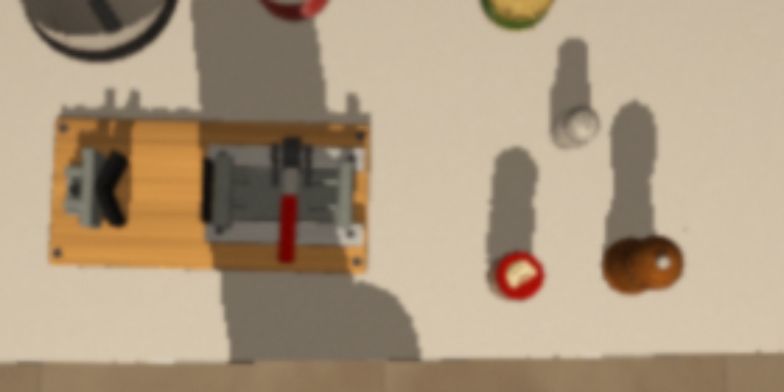

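View pics/b.png

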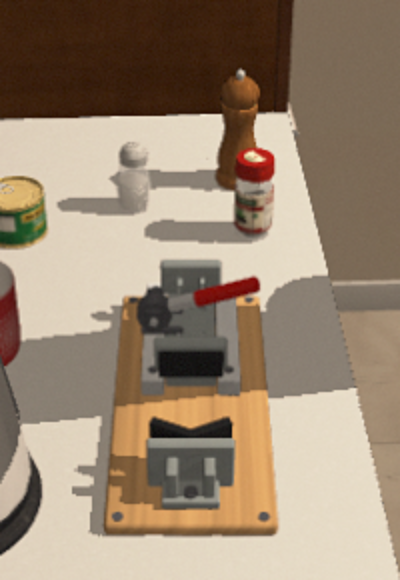

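Top view: the vise is on the left with its V jaw at about px (157,197), the red lever down with the handle end near px (222,223), and the spice jar at about px (303,226). The salt is at about px (324,175) and the mill at px (348,223). The side view agrees. There is room to move around all of them. Next I'll fix the vise yaw and work out the move above the lever.

```bash
cat >> h.py <<'E'
def go(target,yaw_ydir=None):
    """shift in tool axes (mm) to reach world target, plus turn about tool z (rad) to align tool y with given world dir"""
    o=bot.get_obs(); Rm=R.from_quat(o['tool_rot']).as_matrix()
    d=Rm.T@(np.array(target)-np.array(o['eef_pos']))*1000
    s='tcp %s shift(tool, mm) %s'%(np.round(np.array(o['eef_pos'])*1000,1),np.round(d,1))
    if yaw_ydir is not None:
        v=Rm.T@np.array([*yaw_ydir,0]); s+=' turn z %.3f'%np.arctan2(-v[0],v[1])
    print(s,'Rz',np.round(Rm[:,2],3),'f',np.round(o['ft_force'],1),'t',round(float(o['clock']),2)); return d
E
python3 - <<'E'
from h import *
np.set_printoptions(precision=4,suppress=True)
p=vision.camera('top')
C=[at_z(p,q,.015)[:2] for q in [(140.4,171.1),(252.1,172.1),(251,227.1),(137.9,223.6)]]
V=np.array([(75,155),(75,-165),(-75,-165),(-75,155)])/1e3
# add network points (mean of views): seat, push, face, hinge
C+= [(.482,.1877),(.472,-.026),(.5083,.0262),(.4771,.1113)]
V=np.vstack([V,[(0,.068),(0,-.155),(.037,-.095),(0,-.010)]])
C=np.array(C); 
A=V-V.mean(0);B=C-C.mean(0);U,S,Vt=np.linalg.svd(A.T@B); Rr=(U@Vt).T
t=C.mean(0)-Rr@V.mean(0); print(Rr,t,'yaw',np.degrees(np.arctan2(Rr[1,0],Rr[0,0]))); print((C-(V@Rr.T+t))*1000)
go([*(Rr@[-.0495,-.095]+t),.13],Rr[:,1])
E
```

```text
[[ 0.9994  0.0347]
 [-0.0347  0.9994]] [0.4778 0.1204] yaw -1.9903835425803735
[[-0.8806 -4.1261]
 [ 3.3245 -0.9547]
 [-0.7515 -1.316 ]
 [ 0.5283 -4.1773]
 [ 1.8104 -0.7078]
 [-0.4445  8.4577]
 [-3.206   1.979 ]
 [-0.3806  0.8452]]
tcp [137.6 480.7 209.5] shift(tool, mm) [-401.2 -356.9   79.5] turn z -0.244 Rz [-0.  0. -1.] f [-0.3  0.5 -0.5] t 1.55
```

```bash
python3 -m creep '[[[-40,-36,0],[0,0,0]],[[-40,-36,0],[0,0,0]],[[-40,-36,0],[0,0,0]],[[-40,-36,0],[0,0,0]],[[-40,-36,0],[0,0,0]],[[-40,-36,0],[0,0,0]],[[-40,-36,0],[0,0,0]],[[-40,-36,0],[0,0,0]],[[-40,-36,0],[0,0,0]],[[-40,-33,0],[0,0,0]],[[0,0,0],[0,0,-0.122]],[[0,0,0],[0,0,-0.122]]]' 45
python3 - <<'E'
from h import *
np.set_printoptions(precision=4,suppress=True)
Ry=np.array([.0347,.9994])
o=bot.get_obs(); p=vision.camera('wrist')
for q,z in dict(vise_seat=.015,jaw_push=.057,lever_grip=.08,lever_hinge=.055,jaw_face=.0535,lever=.08).items():
    for r in vision.place_of(p,q)[:2]: print(q,round(r['score'],2),np.round(r['position'],1),at_z(p,r['position'],z,o),by_depth(p,r['position'],o))
go([.425,.027,.13],Ry)
cv2.imwrite('pics/w1.png',p['image'])
E
```

```text
clock: 3.05
eef_pos: [0.4242, 0.0264, 0.2094]
tool_rot: [0.017, 1.0, 0.0, -0.0]
ft_force: [0.1, 0.2, -0.2]
grip_width: 0.0447
grasp_force: 0.0
vise_seat 0.79 [386.9 197.5] [0.4791 0.1879 0.015 ] [0.4788 0.1876 0.0157]
vise_seat 0.73 [261.4 239.9] [0.5334 0.0266 0.015 ] [0.5046 0.0272 0.0689]
jaw_push 0.59 [210.6 212.6] [ 0.4747 -0.0293  0.057 ] [ 0.4666 -0.0256  0.0763]
lever_hinge 0.91 [265.  238.4] [0.5102 0.0313 0.055 ] [0.5032 0.0313 0.0684]
jaw_face 0.72 [337.4 210.5] [0.4783 0.115  0.0535] [0.4718 0.111  0.0687]Traceback (most recent call last):
  File "<stdin>", line 6, in <module>
ValueError: it knows: jaw_face, jaw_push, lever_grip, lever_hinge, mill, mill_mid, pad, salt, salt_mid, spice, spice_mid, vise, vise_seat
```

```bash
python3 - <<'E'
from h import *
np.set_printoptions(precision=4,suppress=True)
o=bot.get_obs(); p=vision.camera('wrist')
b=p['image'].astype(int); Rm,c=extr(p,o)
m=((b[...,2]>90)&(b[...,1]<50)&(b[...,0]<50)).astype(np.uint8)
n,l,st,ce=cv2.connectedComponentsWithStats(m)
for i in range(1,n):
    if st[i,4]>60:
        vv,uu=np.where(l==i); P=[by_depth(p,(u,v),o) for u,v in list(zip(uu,vv))[::7]]; P=np.array([q for q in P if q is not None])
        print(st[i],P.min(0),P.max(0),np.median(P,0), np.polyfit(P[:,0],P[:,1],1))
cv2.imwrite('pics/w1.png',p['image'])
E
```

```text
[   8  130   57   47 1326] [ 0.3688 -0.2866  0.0146] [ 0.419  -0.1609  0.1084] [ 0.3838 -0.1752  0.1065] [-0.5383  0.0268]
[256 157  16  57 840] [0.4058 0.0239 0.0731] [0.469  0.0404 0.0932] [0.4342 0.0322 0.0861] [-0.0403  0.0499]
[240 313  16  34 119] [ 0.6519 -0.0058  0.0125] [0.6658 0.0134 0.0736] [0.6559 0.0058 0.0432] [-1.388  0.919]
```

View pics/w1.png

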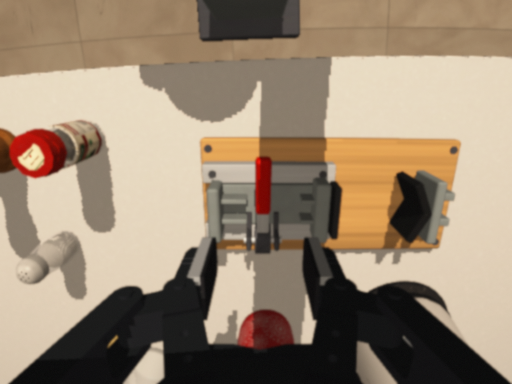

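The wrist view shows the red lever upright in the image at px (263,185), its end at about (263,157). It sits centred between the fingers at y ≈ 0.032 m. Going down to pinch it.

```bash
python3 -m creep '[[[-1,6,40],[0,0,0]],[[0,0,40],[0,0,0]],[[0,0,35],[0,0,0]],[[0,0,20],[0,0,0]],[[0,0,10],[0,0,0]],[[0,0,0],[0,0,0]]]' && python3 -m creep '[[[0,0,0],[0,0,0]],[[0,0,0],[0,0,0]],[[0,0,0],[0,0,0]],[[0,0,0],[0,0,0]]]' 0
```

```text
clock: 4.15
eef_pos: [0.4249, 0.0335, 0.0643]
tool_rot: [0.017, 1.0, -0.0, -0.0]
ft_force: [-1.0, -0.4, 0.5]
grip_width: 0.0451
grasp_force: 0.0
clock: 4.65
eef_pos: [0.4258, 0.0313, 0.0655]
tool_rot: [0.018, 1.0, -0.002, 0.001]
ft_force: [-1.4, -6.1, 1.0]
grip_width: 0.0117
grasp_force: 58.6
```

```bash
python3 -m creep '[[[-3.6,-1,-10.1],[0,0,0]],[[-4.8,0,-9.7],[0,0,0]],[[-5.9,0,-9],[0,0,0]],[[-7,0,-8.3],[0,0,0]],[[-7.9,0,-7.4],[0,0,0]],[[0,0,0],[0,0,0]]]'; python3 -m creep '[[[-8.7,0,-6.3],[0,0,0]],[[-9.4,0,-5.3],[0,0,0]],[[-10,0,-4.1],[0,0,0]],[[0,0,0],[0,0,0]]]'
```

```text
clock: 5.4
eef_pos: [0.4571, 0.03, 0.1092]
tool_rot: [0.018, 1.0, -0.001, 0.002]
ft_force: [6.7, -4.1, -8.7]
grip_width: 0.0102
grasp_force: 58.8
clock: 5.9
eef_pos: [0.4832, 0.0291, 0.1241]
tool_rot: [0.018, 1.0, -0.001, 0.0]
ft_force: [4.3, -5.2, -12.9]
grip_width: 0.0095
grasp_force: 58.5
```

```bash
python3 -m creep '[[[-10.4,0,-2.9],[0,0,0]],[[-10.6,0,-1.6],[0,0,0]],[[-4,0,0],[0,0,0]],[[0,0,0],[0,0,0]]]'; python3 - <<'E'
from h import *
p=vision.camera('side'); cv2.imwrite('pics/s1.png',cv2.resize(p['image'][90:310,180:360],None,fx=2.6,fy=2.6))
E
```

```text
clock: 6.4
eef_pos: [0.509, 0.0303, 0.1307]
tool_rot: [0.017, 1.0, 0.001, 0.002]
ft_force: [0.3, 0.1, -0.6]
grip_width: -0.0003
grasp_force: 0.0
```

View pics/s1.png

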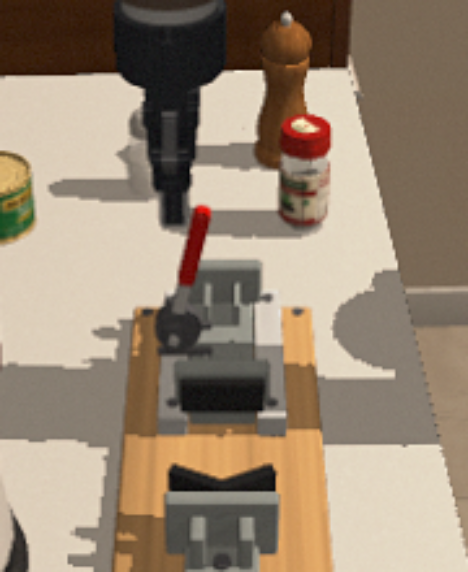

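The pinch slipped off near the end. The side view shows the lever at about 75° (hinge at px (178,328), tip at (203,210)) with the shut fingers on its far side. I'll go over it and push it the rest of the way from the robot side.

```bash
python3 -m creep '[[[0,0,-40],[0,0,0]],[[0,0,-20],[0,0,0]],[[40,0,0],[0,0,0]],[[30,0,0],[0,0,0]],[[0,0,40],[0,0,0]],[[0,0,15],[0,0,0]],[[-12,0,0],[0,0,0]],[[-12,0,0],[0,0,0]],[[-10,0,0],[0,0,0]],[[-5,0,0],[0,0,0]],[[0,0,0],[0,0,0]]]'
```

```text
clock: 7.82
eef_pos: [0.477, 0.0306, 0.1343]
tool_rot: [0.017, 1.0, 0.0, 0.0]
ft_force: [-0.7, -0.2, 0.3]
grip_width: 0.0001
grasp_force: 0.0
```

```bash
python3 -m creep '[[[-3,0,0],[0,0,0]],[[-2,0,0],[0,0,0]],[[-2,0,0],[0,0,0]],[[-2,0,0],[0,0,0]],[[-1,0,0],[0,0,0]],[[0,0,0],[0,0,0]]]';python3 -m creep '[[[-2,0,0],[0,0,0]],[[-2,0,0],[0,0,0]],[[0,0,0],[0,0,0]]]'
```

```text
clock: 8.57
eef_pos: [0.4846, 0.0303, 0.1341]
tool_rot: [0.017, 1.0, 0.0, -0.002]
ft_force: [-5.2, -0.0, 4.5]
grip_width: -0.0004
grasp_force: 2.9
clock: 8.95
eef_pos: [0.4852, 0.0302, 0.1339]
tool_rot: [0.017, 1.0, 0.0, -0.005]
ft_force: [-13.8, 0.1, 10.1]
grip_width: -0.0001
grasp_force: 7.0
```

```bash
python3 -m creep '[[[25,0,0],[0,0,0]],[[10,0,-50],[0,0,0]],[[10,0,-55],[0,0,0]],[[0,-30,-55],[0,0,0]],[[0,-60,0],[0,0,0]],[[0,-60,0],[0,0,0]],[[0,-60,0],[0,0,0]],[[0,-60,0],[0,0,0]],[[0,-40,0],[0,0,0]],[[0,-20,0],[0,0,0]],[[0,0,0],[0,0,0]]]' 85
python3 - <<'E'
from h import *
np.set_printoptions(precision=4,suppress=True)
o=bot.get_obs(); p=vision.camera('wrist'); Rm,c=extr(p,o)
for q,z in dict(mill=0,mill_mid=.08,spice_mid=.053,salt_mid=.045).items():
    for r in vision.place_of(p,q)[:2]: print(q,round(r['score'],2),np.round(r['position'],1),at_z(p,r['position'],z,o))
v,u=np.mgrid[0:384,0:512]; uv=np.stack([u.ravel(),v.ravel()],1).astype(float)
n=cv2.undistortPoints(uv[:,None],np.array(p['K']),np.array([float(p['k1']),0,0,0]))[:,0]
z=p['z_map'].ravel(); P=c+(np.c_[n,np.ones(len(n))]*z[:,None])@Rm.T
m=(z>0)&(abs(P[:,0]-.4)<.06)&(abs(P[:,1]+.305)<.06)
for lo,hi in [(.155,.18),(.164,.18),(.12,.15),(.02,.1)]:
    q=P[m&(P[:,2]>lo)&(P[:,2]<hi)]; 
    if len(q)>5: print(lo,len(q),q.mean(0),q.min(0),q.max(0),cv2.minEnclosingCircle(q[:,:2].astype(np.float32)*1000))
cv2.imwrite('pics/w2.png',p['image']); go([.40,-.304,.2])
E
```

```text
clock: 10.32
eef_pos: [0.434, -0.2989, 0.2937]
tool_rot: [0.018, 1.0, 0.0, -0.0]
ft_force: [-0.3, 0.9, -0.6]
grip_width: 0.0851
grasp_force: 0.0
mill 0.7 [248.9 121.1] [ 0.399  -0.3121  0.    ]
mill_mid 0.59 [251.5 131.9] [ 0.404  -0.3064  0.08  ]
spice_mid 0.74 [250.4 120.9] [ 0.3933 -0.3081  0.053 ]
spice_mid 0.56 [346.3 121. ] [ 0.3975 -0.1819  0.053 ]
salt_mid 0.71 [292.2 213.4] [ 0.5302 -0.2529  0.045 ]
0.155 119 [ 0.3996 -0.305   0.1592] [ 0.3942 -0.3108  0.1554] [ 0.4053 -0.2997  0.1613] ((400.1175842285156, -304.97552490234375), 6.053873538970947)
0.12 1601 [ 0.3975 -0.305   0.1429] [ 0.375  -0.3304  0.1285] [ 0.4237 -0.2807  0.15  ] ((399.56866455078125, -305.4913024902344), 25.089372634887695)
0.02 218 [ 0.3802 -0.3052  0.0481] [ 0.3728 -0.3321  0.0342] [ 0.3975 -0.2806  0.063 ] ((393.8455810546875, -306.3602294921875), 25.983489990234375)
tcp [ 434.2 -296.8  294.4] shift(tool, mm) [34.  -8.3 94.4] Rz [ 0. -0. -1.] f [ 0.1 -0.5  0.5] t 10.57
```

View pics/w2.png

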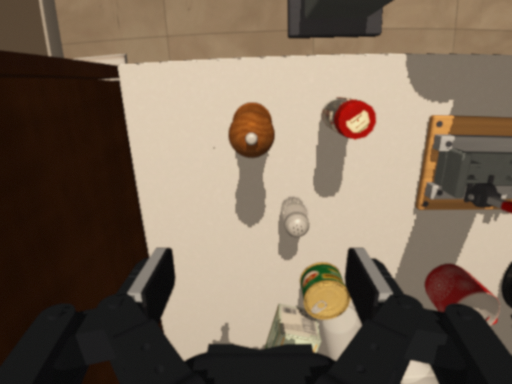

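Wrist view: the mill's knob is at px (251,138) and maps to (0.400, -0.305). The spice jar at (355,118) is well clear. Going down to grasp the head.

```bash
python3 -m creep '[[[34,-8,0],[0,0,0]],[[0,0,45],[0,0,0]],[[0,0,45],[0,0,0]],[[0,0,45],[0,0,0]],[[0,0,25],[0,0,0]],[[0,0,12],[0,0,0]],[[0,0,4],[0,0,0]],[[0,0,0],[0,0,0]]]'
```

```text
clock: 11.58
eef_pos: [0.4004, -0.3051, 0.119]
tool_rot: [0.017, 1.0, -0.001, 0.001]
ft_force: [0.9, 0.6, 0.1]
grip_width: 0.0848
grasp_force: 0.0
```

```bash
python3 -m creep '[[[0,0,0],[0,0,0]],[[0,0,0],[0,0,0]],[[0,0,0],[0,0,0]],[[0,0,0],[0,0,0]]]' 20
```

```text
clock: 12.08
eef_pos: [0.4045, -0.3086, 0.125]
tool_rot: [0.017, 1.0, -0.004, 0.006]
ft_force: [-3.1, -0.3, 40.1]
grip_width: 0.0209
grasp_force: 19.7
```

```bash
python3 - <<'E'
from h import *
p=vision.camera('side'); w=vision.camera('wrist'); 
a=cv2.resize(p['image'][40:210,190:370],(400,378)); b=cv2.resize(w['image'],(400,300)); b=cv2.copyMakeBorder(b,0,78,0,0,cv2.BORDER_CONSTANT)
cv2.imwrite('pics/c3.png',np.hstack([a,b])); go([.4,-.305,.12])
E
```

```text
tcp [ 404.9 -309.5  125.6] shift(tool, mm) [5.1 4.4 5.5] Rz [ 0.013 -0.011 -1.   ] f [-2.  -0.9 28.9] t 12.18
```

View pics/c3.png

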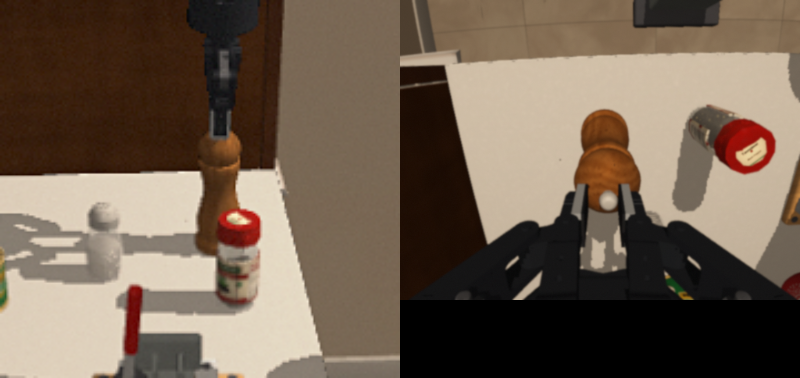

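The fingers are closed on top of the dome: in the side view the tips are at px (220,137), and in the wrist view they flank the knob at (608,200). The mill still stands. I'll open and measure where the fingertips really are in the tool frame.

```bash
python3 -m creep '[[[0,0,0],[0,0,0]],[[0,0,0],[0,0,0]],[[0,0,-30],[0,0,0]],[[0,0,-20],[0,0,0]],[[0,0,0],[0,0,0]]]' 60
cat > cloud.py <<'E'
from h import *
def cloud(p,o=None):
    v,u=np.mgrid[0:384,0:512]; uv=np.stack([u.ravel(),v.ravel()],1).astype(float)
    n=cv2.undistortPoints(uv[:,None],np.array(p['K']),np.array([float(p['k1']),0,0,0]))[:,0]
    z=p['z_map'].ravel(); Q=np.c_[n,np.ones(len(n))]*z[:,None]; Q[z==0]=np.nan
    Rm,c=extr(p,o); return c+Q@Rm.T
E
python3 - <<'E'
from cloud import *
np.set_printoptions(precision=4,suppress=True)
o=bot.get_obs(); p=vision.camera('wrist'); P=cloud(p,o); Rt=R.from_quat(o['tool_rot']).as_matrix()
T=(P-np.array(o['eef_pos']))@Rt
g=(abs(T[:,0])<.02)&(abs(T[:,1])<.06)&(T[:,2]>-.06)&(T[:,2]<.03)
q=T[g]; print('fingers tool frame',len(q),np.nanmin(q,0),np.nanmax(q,0))
for s in (-1,1):
    f=q[q[:,1]*s>0]; f=f[np.argsort(-f[:,2])][:6]; print(f)
m=(abs(P[:,0]-.4)<.07)&(abs(P[:,1]+.305)<.07)
for lo,hi in [(.154,.18),(.12,.15)]:
    h=P[m&(P[:,2]>lo)&(P[:,2]<hi)&~g]; print(lo,len(h),h.mean(0),h.max(0),cv2.minEnclosingCircle(h[:,:2].astype(np.float32)*1000))
s=vision.camera('side'); S=cloud(s); T=(S-np.array(o['eef_pos']))@Rt
g=(abs(T[:,0])<.03)&(abs(T[:,1])<.07)&(T[:,2]>-.08)&(T[:,2]<.03); print('side: lowest',np.sort(T[g][:,2])[-8:])
go([.4,-.305,.12]); print(o['grip_width'])
E
```

```text
clock: 12.8
eef_pos: [0.4007, -0.3058, 0.1698]
tool_rot: [0.017, 1.0, -0.001, 0.002]
ft_force: [-0.6, 0.9, -0.0]
grip_width: 0.0601
grasp_force: 0.0
fingers tool frame 5674 [-0.0191 -0.0426 -0.06  ] [0.02   0.0453 0.03  ]
[[-0.0136 -0.0089  0.03  ]
 [ 0.0076 -0.0161  0.03  ]
 [ 0.001  -0.0163  0.03  ]
 [ 0.0171 -0.0111  0.0299]
 [ 0.0185 -0.0091  0.0299]
 [-0.0112 -0.0116  0.0299]]
[[-0.0191  0.0075  0.03  ]
 [ 0.0091  0.0263  0.03  ]
 [-0.0097  0.0229  0.03  ]
 [-0.0043  0.0255  0.0299]
 [ 0.0135  0.0234  0.0299]
 [-0.0191  0.0039  0.0299]]<stdin>:11: RuntimeWarning: Mean of empty slice.
  ret = um.true_divide(
Traceback (most recent call last):
ValueError: zero-size array to reduction operation maximum which has no identity
```

```bash
python3 - <<'E'
from cloud import *
np.set_printoptions(precision=4,suppress=True)
o=bot.get_obs(); Rt=R.from_quat(o['tool_rot']).as_matrix()
for n in ['wrist','side']:
    p=vision.camera(n); P=cloud(p,o); T=(P-np.array(o['eef_pos']))@Rt
    for s in (-1,1):
        g=(abs(T[:,0])<.025)&(T[:,1]*s>.029)&(T[:,1]*s<.06)&(T[:,2]>-.06)&(T[:,2]<.03)
        z=np.sort(T[g][:,2]); print(n,s,len(z),z[-12:]); 
    m=(abs(P[:,0]-.4)<.07)&(abs(P[:,1]+.305)<.07)&(abs(T[:,1])<.0285)
    h=P[m&(P[:,2]>.03)&(P[:,2]<.165)]
    print('mill',len(h),h.min(0),h.max(0))
    for lo in (.10,.11,.12,.13,.14,.15,.155):
        b=h[(h[:,2]>lo)&(h[:,2]<lo+.01)]
        if len(b): print(lo,b.min(0),b.max(0))
E
```

```text
wrist -1 783 [-0.0323 -0.0322 -0.0321 -0.032  -0.032  -0.0319 -0.0319 -0.0316 -0.0314
 -0.0314 -0.0312 -0.0273]
wrist 1 1509 [-0.0285 -0.0283 -0.0283 -0.0283 -0.0282 -0.0281 -0.028  -0.0279 -0.0278
 -0.0277 -0.0276 -0.027 ]
mill 4729 [ 0.3658 -0.3332  0.0329] [ 0.4141 -0.2803  0.1625]
0.1 [ 0.3682 -0.3258  0.1067] [ 0.3794 -0.2866  0.11  ]
0.11 [ 0.3681 -0.3245  0.1101] [ 0.3774 -0.2878  0.1157]
0.12 [ 0.3659 -0.3169  0.1237] [ 0.3749 -0.286   0.13  ]
0.13 [ 0.3658 -0.3299  0.13  ] [ 0.4141 -0.2806  0.14  ]
0.14 [ 0.3684 -0.327   0.14  ] [ 0.4129 -0.2835  0.15  ]
0.15 [ 0.3814 -0.3166  0.15  ] [ 0.4034 -0.2922  0.16  ]
0.155 [ 0.3826 -0.3106  0.1553] [ 0.3932 -0.2987  0.1625]
side -1 9 [-0.0537 -0.0537 -0.0512 -0.0506 -0.0489 -0.0485 -0.0483 -0.0474 -0.0291]
side 1 133 [-0.0275 -0.0273 -0.0273 -0.0273 -0.0265 -0.0264 -0.0262 -0.0258 -0.0258
 -0.0257 -0.0255 -0.0254]
mill 737 [ 0.3689 -0.32    0.0302] [ 0.4262 -0.2794  0.1591]
0.1 [ 0.3709 -0.3074  0.1001] [ 0.4169 -0.2844  0.11  ]
0.11 [ 0.3711 -0.3104  0.1101] [ 0.4171 -0.2852  0.1197]
0.12 [ 0.3696 -0.3072  0.12  ] [ 0.4168 -0.2848  0.1297]
0.13 [ 0.3689 -0.3162  0.1301] [ 0.4175 -0.2822  0.14  ]
0.14 [ 0.3734 -0.32    0.1404] [ 0.412  -0.2863  0.1497]
0.15 [ 0.3871 -0.3119  0.1503] [ 0.3972 -0.3023  0.1591]
0.155 [ 0.3871 -0.3119  0.1554] [ 0.3949 -0.3023  0.1591]
```

Both cameras put the real fingertips about 20 mm short of the reported TCP. That explains both slips. The mill has shifted slightly, to about x = 0.392, and is still upright. I'll regrasp 24 mm lower.

```bash
python3 -m creep '[[[4,0,0],[0,0,0]],[[5,0,0],[0,0,0]],[[0,0,25],[0,0,0]],[[0,0,25],[0,0,0]],[[0,0,12],[0,0,0]],[[0,0,8],[0,0,0]],[[0,0,4],[0,0,0]],[[0,0,0],[0,0,0]]]' 85
```

```text
clock: 13.95
eef_pos: [0.3908, -0.3047, 0.0943]
tool_rot: [0.017, 1.0, -0.0, 0.0]
ft_force: [-0.1, 0.0, -0.2]
grip_width: 0.0853
grasp_force: 0.0
```

```bash
python3 -m creep '[[[0,0,0],[0,0,0]],[[0,0,0],[0,0,0]],[[0,0,0],[0,0,0]]]' 44
```

```text
clock: 14.32
eef_pos: [0.3913, -0.3051, 0.0951]
tool_rot: [0.017, 1.0, -0.001, 0.001]
ft_force: [0.0, -0.6, 4.8]
grip_width: 0.045
grasp_force: 54.8
```

```bash
python3 -m creep '[[[0,0,0],[0,0,0]],[[0,0,-5],[0,0,0]],[[0,0,-10],[0,0,0]],[[0,0,-25],[0,0,0]],[[0,0,0],[0,0,0]]]' 30
```

```text
clock: 14.95
eef_pos: [0.392, -0.3056, 0.1359]
tool_rot: [0.017, 1.0, -0.001, 0.002]
ft_force: [0.8, 0.4, -2.1]
grip_width: 0.0449
grasp_force: 61.5
```

```bash
python3 -m creep '[[[0,0,-50],[0,0,0]],[[0,20,-50],[0,0,0]],[[0,45,0],[0,0,0]],[[0,50,0],[0,0,0]],[[0,50,0],[0,0,0]],[[0,50,0],[0,0,0]],[[0,50,0],[0,0,0]],[[0,50,0],[0,0,0]],[[0,50,0],[0,0,0]],[[0,50,0],[0,0,0]],[[0,40,0],[0,0,0]],[[0,15,0],[0,0,0]]]' && python3 -m creep '[[[-20,0,0],[0,0,0]],[[-30,0,0],[0,0,0]],[[-15,0,0],[0,0,0]],[[0,0,0],[0,0,0]]]' && python3 - <<'E'
from cloud import *
np.set_printoptions(precision=4,suppress=True)
o=bot.get_obs(); e=np.array(o['eef_pos'])
p=vision.camera('side'); P=cloud(p); 
m=(abs(P[:,0]-e[0])<.06)&(P[:,1]>e[1]-.03)&(P[:,1]<e[1]+.06)&(P[:,2]>.09)
for lo in np.arange(.09,.28,.015):
    b=P[m&(P[:,2]>lo)&(P[:,2]<lo+.015)]
    if len(b): print(round(lo,3),len(b),b.min(0),b.max(0),'xc',(b[:,0].min()+b[:,0].max())/2)
cv2.imwrite('pics/s4.png',cv2.resize(p['image'][100:350,150:370],None,fx=2.2,fy=2.2))
go([.4797,.1713,.113])
E
```

```text
clock: 16.45
eef_pos: [0.4064, 0.1669, 0.233]
tool_rot: [0.016, 1.0, -0.0, -0.001]
ft_force: [0.4, 0.2, -1.5]
grip_width: 0.0451
grasp_force: 62.1
clock: 16.95
eef_pos: [0.4721, 0.1622, 0.2333]
tool_rot: [0.018, 1.0, -0.0, -0.001]
ft_force: [0.4, -0.7, -2.1]
grip_width: 0.0451
grasp_force: 62.1
0.12 1 [0.4786 0.1858 0.1346] [0.4786 0.1858 0.1346] xc 0.4786435363541557
0.135 230 [0.4537 0.1528 0.1353] [0.5102 0.1907 0.15  ] xc 0.48194101240348397
0.15 219 [0.4537 0.1537 0.1501] [0.5099 0.1893 0.1649] xc 0.4818075310444063
0.165 252 [0.4559 0.1596 0.165 ] [0.5093 0.1888 0.1799] xc 0.4826300396673069
0.18 268 [0.4576 0.1568 0.18  ] [0.5074 0.1874 0.195 ] xc 0.48251443671703725
0.195 222 [0.4612 0.1598 0.1951] [0.5038 0.1849 0.21  ] xc 0.4824908721416684
0.21 164 [0.4648 0.1653 0.2101] [0.5017 0.1824 0.225 ] xc 0.48328836764733
0.225 149 [0.4619 0.1676 0.225 ] [0.5046 0.1879 0.24  ] xc 0.48326330648429044
0.24 190 [0.4601 0.1617 0.24  ] [0.506  0.189  0.2547] xc 0.4830956310706132
0.255 217 [0.4589 0.161  0.2551] [0.5086 0.2001 0.27  ] xc 0.4837249354599659
0.27 315 [0.4609 0.1543 0.2701] [0.5069 0.2019 0.285 ] xc 0.48389930735755793
tcp [471.4 162.2 233.4] shift(tool, mm) [ -8.2   9.4 120.4] Rz [-0.002 -0.001 -1.   ] f [-0.2 -0.4 -1.6] t 17.0
```

View pics/s4.png

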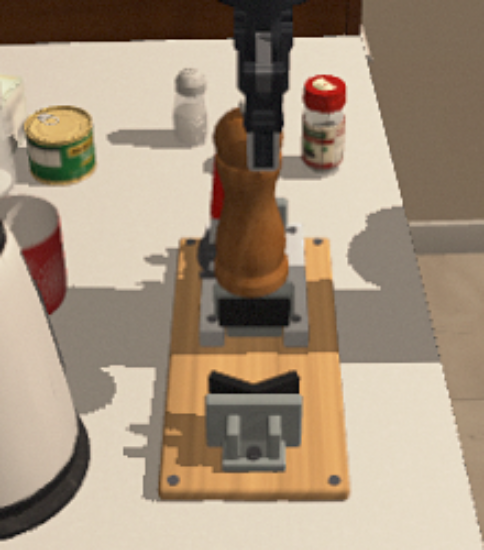

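Side view: the mill hangs upright above the bed with its foot at px (252,285), gripped about 10 mm off-centre in x. Its axis is at about (0.482, 0.162). I'll correct for that and lower it.

```bash
python3 -m creep '[[[2,9,30],[0,0,0]],[[0,0,40],[0,0,0]],[[0,0,25],[0,0,0]],[[0,0,12],[0,0,0]],[[0,0,6],[0,0,0]],[[0,0,2],[0,0,0]],[[0,0,0],[0,0,0]]]' && python3 -m creep '[[[0,0,2],[0,0,0]],[[0,0,0],[0,0,0]]]'&& python3 -m creep '[[[0,0,2],[0,0,0]],[[0,0,0],[0,0,0]]]'
```

```text
clock: 17.88
eef_pos: [0.4708, 0.1721, 0.1199]
tool_rot: [0.017, 1.0, 0.0, 0.001]
ft_force: [-0.4, 0.5, -1.5]
grip_width: 0.0451
grasp_force: 62.1
clock: 18.12
eef_pos: [0.4704, 0.172, 0.1172]
tool_rot: [0.017, 1.0, 0.0, 0.0]
ft_force: [0.2, 0.2, -2.2]
grip_width: 0.045
grasp_force: 62.1
clock: 18.38
eef_pos: [0.4701, 0.1719, 0.1149]
tool_rot: [0.017, 1.0, -0.0, -0.0]
ft_force: [1.1, 1.0, -1.2]
grip_width: 0.0443
grasp_force: 62.1
```

```bash
python3 -m creep '[[[0,0,1.5],[0,0,0]],[[0,0,0],[0,0,0]]]' && python3 -m creep '[[[0,0,1.5],[0,0,0]],[[0,0,0],[0,0,0]]]'&& python3 -m creep '[[[0,0,1],[0,0,0]],[[0,0,0],[0,0,0]]]'; python3 - <<'E'
from cloud import *
np.set_printoptions(precision=4,suppress=True)
o=bot.get_obs(); e=np.array(o['eef_pos'])
p=vision.camera('side'); P=cloud(p); print(vision.place_of(p,'mill')[:1], [at_z(p,r['position'],.015) for r in vision.place_of(p,'mill')[:1]])
m=(abs(P[:,0]-.48)<.06)&(P[:,1]>.13)&(P[:,1]<.23)
for lo in np.arange(.06,.17,.015):
    b=P[m&(P[:,2]>lo)&(P[:,2]<lo+.015)&((P[:,2]>.075)|(P[:,1]<.205))]
    if len(b): print(round(lo,3),len(b),b.min(0),b.max(0),'xc',(b[:,0].min()+b[:,0].max())/2)
E
```

```text
clock: 18.62
eef_pos: [0.4701, 0.1719, 0.1134]
tool_rot: [0.017, 1.0, -0.0, -0.0]
ft_force: [-0.7, 0.2, -1.4]
grip_width: 0.0448
grasp_force: 62.1
clock: 18.88
eef_pos: [0.4701, 0.1719, 0.1119]
tool_rot: [0.017, 1.0, -0.0, -0.0]
ft_force: [0.1, -0.1, -2.1]
grip_width: 0.0449
grasp_force: 62.1
clock: 19.12
eef_pos: [0.4702, 0.1719, 0.111]
tool_rot: [0.017, 1.0, -0.0, -0.0]
ft_force: [0.3, -0.4, -0.9]
grip_width: 0.0447
grasp_force: 62.1
[{'position': [262.4, 278.1], 'score': 0.6}] [array([0.4849, 0.1705, 0.015 ])]
0.06 291 [0.4463 0.1674 0.06  ] [0.5178 0.205  0.075 ] xc 0.48204791247990303
0.075 173 [0.4603 0.1688 0.0753] [0.5013 0.1928 0.0898] xc 0.4808298834691547
0.09 113 [0.4624 0.172  0.0902] [0.4993 0.1918 0.1049] xc 0.4808659038815199
0.105 99 [0.4612 0.178  0.1052] [0.5024 0.1979 0.12  ] xc 0.4817816363888169
0.12 130 [0.4576 0.1706 0.1202] [0.5055 0.2037 0.1348] xc 0.4815483594291422
0.135 175 [0.4584 0.1636 0.135 ] [0.5068 0.2117 0.1499] xc 0.4826049840715121
0.15 252 [0.4613 0.1607 0.1501] [0.5034 0.2112 0.1646] xc 0.4823130182155977
0.165 22 [0.4585 0.1433 0.1652] [0.488  0.2093 0.1798] xc 0.47324337362646623
```

```bash
for i in 1 2 3; do python3 -m creep '[[[0,0,1],[0,0,0]],[[0,0,0],[0,0,0]]]' | egrep 'eef|ft'; done
```

```text
eef_pos: [0.4704, 0.172, 0.1102]
ft_force: [0.1, -0.0, -0.6]
eef_pos: [0.4711, 0.172, 0.1101]
ft_force: [-1.0, -0.9, 5.4]
eef_pos: [0.4718, 0.172, 0.1101]
ft_force: [-0.5, -1.9, 10.0]
```

```bash
python3 -m creep '[[[0,0,-2],[0,0,0]],[[0,0,0],[0,0,0]],[[0,0,0],[0,0,0]],[[0,0,-10],[0,0,0]],[[0,0,-30],[0,0,0]],[[0,0,-45],[0,0,0]],[[0,0,-45],[0,0,0]],[[0,0,-20],[0,0,0]]]' 80; python3 - <<'E'
from cloud import *
np.set_printoptions(precision=4,suppress=True)
o=bot.get_obs(); e=np.array(o['eef_pos']); Rv=np.array([[.9994,.0347],[-.0347,.9994]]); t=np.array([.4778,.1204])
for n in ('top','side','wrist'):
    p=vision.camera(n); P=cloud(p,o if n=='wrist' else None)
    m=(abs(P[:,0]-.48)<.06)&(P[:,1]>.12)&(P[:,1]<.23)&(P[:,2]<.19)
    b=P[m&(P[:,2]>.13)&(P[:,2]<.165)]
    if len(b): 
        cc=cv2.minEnclosingCircle(b[:,:2].astype(np.float32)); print(n,'head',len(b),cc,'vise',(np.array(cc[0])-t)@Rv*1000,'zmax',b[:,2].max())
    k=P[m&(P[:,2]>b[:,2].max()-.006)]; print(' knob',len(k),k.mean(0))
    for q,z in dict(mill_mid=.095,jaw_push=.057,jaw_face=.0535,lever_hinge=.055,lever_grip=.144).items():
        for r in vision.place_of(p,q)[:1]: w=at_z(p,r['position'],z,o if n=='wrist' else None); print(' ',q,round(r['score'],2),w,'vise',(w[:2]-t)@Rv*1000)
E
```

```text
clock: 21.02
eef_pos: [0.4714, 0.1724, 0.2638]
tool_rot: [0.017, 1.0, 0.001, 0.003]
ft_force: [-0.7, -0.4, -0.9]
grip_width: 0.08
grasp_force: 0.0
top head 107 ((0.4769740402698517, 0.1722518801689148), 0.024358436465263367) vise [-2.6247 51.7921] zmax 0.1649791969743859
 knob 41 [0.4686 0.172  0.1621]
  mill_mid 0.6 [0.4803 0.1744 0.095 ] vise [ 0.5838 54.0252]
  jaw_push 0.96 [ 0.4756 -0.0297  0.057 ] vise [   3.0009 -150.1266]
  jaw_face 0.66 [0.4696 0.1166 0.0535] vise [-8.0394 -4.1044]
  lever_hinge 0.67 [0.5115 0.0273 0.055 ] vise [ 36.8745 -91.8413]
  lever_grip 0.61 [0.4983 0.0327 0.144 ] vise [ 23.5329 -86.9609]
side head 618 ((0.48191189765930176, 0.17344190180301666), 0.02532203122973442) vise [ 2.2689 53.1528] zmax 0.16455143695242858
 knob 182 [0.4821 0.1755 0.1625]
  mill_mid 0.6 [0.4826 0.1635 0.095 ] vise [ 3.3086 43.1969]
  jaw_push 0.88 [ 0.4728 -0.0283  0.057 ] vise [   0.1949 -148.7412]
  jaw_face 0.66 [0.4758 0.1094 0.0535] vise [ -1.5782 -11.0819]
  lever_hinge 0.56 [0.5132 0.028  0.055 ] vise [ 38.5886 -91.1628]
  lever_grip 0.93 [0.4995 0.0481 0.144 ] vise [ 24.1901 -71.5464]
wrist head 1303 ((0.48251983523368835, 0.17253397405147552), 0.025038789957761765) vise [ 2.908  52.2665] zmax 0.16499967744603983
 knob 1519 [0.4801 0.1723 0.166 ]
  mill_mid 0.65 [0.4845 0.1712 0.095 ] vise [ 4.8855 50.9548]
  jaw_push 0.96 [ 0.4768 -0.0306  0.057 ] vise [   4.207  -150.9188]
  jaw_face 0.55 [0.4787 0.1118 0.0535] vise [ 1.2209 -8.5971]
  lever_hinge 0.8 [0.5201 0.0289 0.055 ] vise [ 45.463  -89.9276]
  lever_grip 0.87 [0.5053 0.0277 0.144 ] vise [ 30.6771 -91.7143]
```

The mill stands on the bed at vise (≈2, 52) mm and all three cameras agree. Next I'll take the shut fingers behind the push plate.

```bash
python3 -m creep '[[[-2,-45,0],[0,0,0]],[[-2,-55,0],[0,0,0]],[[-2,-55,0],[0,0,0]],[[-2,-55,0],[0,0,0]],[[0,-42,0],[0,0,0]],[[0,0,50],[0,0,0]],[[0,0,55],[0,0,0]],[[0,0,55],[0,0,0]],[[0,0,50],[0,0,0]],[[0,0,25],[0,0,0]],[[0,0,7],[0,0,0]],[[0,0,0],[0,0,0]]]' 0
python3 - <<'E'
from h import *
p=vision.camera('side'); go([.4723,-.05,.022],[.0347,.9994])
cv2.imwrite('pics/s5.png',cv2.resize(p['image'][80:310,170:360],None,fx=2.4,fy=2.4))
E
```

```text
clock: 23.42
eef_pos: [0.47, -0.0802, 0.0184]
tool_rot: [0.017, 1.0, -0.0, 0.0]
ft_force: [0.3, -0.0, -0.6]
grip_width: -0.0002
grasp_force: 0.0
tcp [470.6 -80.3  19.1] shift(tool, mm) [-0.7 30.4 -2.9] turn z -0.000 Rz [ 0.002 -0.    -1.   ] f [-0.  0.  0.] t 23.48
```

View pics/s5.png

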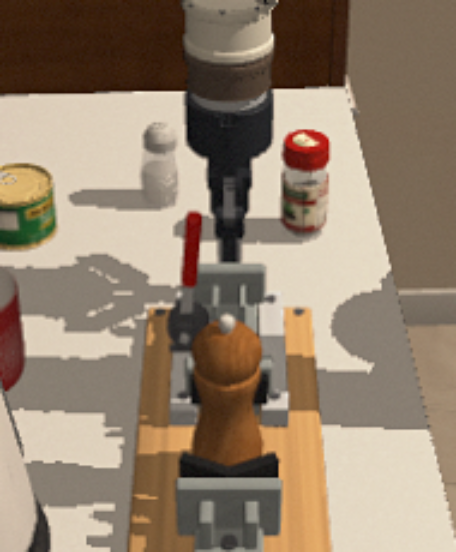

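The side view shows the mill upright between the jaws (knob at px (228,322)), the lever upright at (192,245), and the fingers behind the push plate at (232,255). Now pushing.

```bash
python3 -m creep '[[[0,10,0],[0,0,0]],[[0,8,0],[0,0,0]],[[0,6,0],[0,0,0]],[[0,5,0],[0,0,0]],[[0,0,0],[0,0,0]]]';  for i in 1 2 3 4 ; do python3 -m creep '[[[0,3,0],[0,0,0]],[[0,3,0],[0,0,0]]]' | egrep 'eef|ft'; done
```

```text
clock: 24.1
eef_pos: [0.4705, -0.0508, 0.0181]
tool_rot: [0.017, 1.0, -0.0, -0.0]
ft_force: [-0.8, 0.7, 0.3]
grip_width: -0.0003
grasp_force: 0.0
eef_pos: [0.4707, -0.0452, 0.018]
ft_force: [-0.3, -0.3, 0.3]
eef_pos: [0.4708, -0.0424, 0.0181]
ft_force: [-0.9, -10.2, 0.1]
eef_pos: [0.471, -0.0365, 0.0181]
ft_force: [-1.0, -9.8, 0.0]
eef_pos: [0.4712, -0.0306, 0.0181]
ft_force: [-0.5, -10.0, 0.5]
```

```bash
python3 -m creep '[[[0,4,0],[0,0,0]],[[0,4,0],[0,0,0]],[[0,4,0],[0,0,0]],[[0,3,0],[0,0,0]]]'| egrep 'eef|ft';  for i in 1 2 3 4 ; do python3 -m creep '[[[0,1.5,0],[0,0,0]],[[0,1.5,0],[0,0,0]]]' | egrep 'eef|ft'; done
```

```text
eef_pos: [0.4718, -0.0158, 0.0181]
ft_force: [0.2, -11.8, 0.7]
eef_pos: [0.4719, -0.0128, 0.0181]
ft_force: [0.1, -9.8, 0.9]
eef_pos: [0.472, -0.01, 0.0181]
ft_force: [0.0, -11.3, 1.0]
eef_pos: [0.472, -0.0082, 0.0182]
ft_force: [-1.0, -15.3, 1.0]
eef_pos: [0.4721, -0.0067, 0.0182]
ft_force: [-0.4, -18.9, 2.0]
```

```bash
for i in 1 2 3; do python3 -m creep '[[[0,1,0],[0,0,0]],[[0,0,0],[0,0,0]]]' | egrep 'eef|ft'; done
```

```text
eef_pos: [0.4721, -0.0062, 0.0182]
ft_force: [-0.9, -19.9, 2.4]
eef_pos: [0.4721, -0.0057, 0.0182]
ft_force: [-0.4, -21.6, 1.2]
eef_pos: [0.4721, -0.0052, 0.0182]
ft_force: [-0.4, -23.7, 3.0]
```

The force was a steady 10 N, rose from about y = -0.010, and is now about 24 N, so the squeeze is about 13 N on the sprung pad. Backing off and checking before I touch the lever.

```bash
python3 -m creep '[[[0,-3,0],[0,0,0]],[[0,-8,0],[0,0,0]],[[0,-15,0],[0,0,0]],[[0,0,-50],[0,0,0]],[[0,0,-55],[0,0,0]],[[0,0,-55],[0,0,0]],[[0,0,-55],[0,0,0]],[[0,0,-20],[0,0,0]],[[0,0,0],[0,0,0]]]'
python3 - <<'E'
from cloud import *
np.set_printoptions(precision=4,suppress=True)
o=bot.get_obs(); Rv=np.array([[.9994,.0347],[-.0347,.9994]]); t=np.array([.4778,.1204])
ims=[]
for n in ('side','wrist','top'):
    p=vision.camera(n); P=cloud(p,o if n=='wrist' else None); b=p['image'].reshape(-1,3).astype(int); ims.append(p['image'])
    red=(b[:,2]>80)&(b[:,1]<50)&(b[:,0]<50)&(abs(P[:,0]-.49)<.06)&(abs(P[:,1]-.06)<.05)&(P[:,2]>.07)
    q=P[red]; print(n,'red',len(q),len(q) and (q.min(0),q.max(0),np.median(q,0)))
    m=(abs(P[:,0]-.48)<.06)&(P[:,1]>.13)&(P[:,1]<.23)&(P[:,2]<.18)&(P[:,2]>.14)
    q=P[m]; cc=cv2.minEnclosingCircle(q[:,:2].astype(np.float32)); print('  head',np.array(cc[0]),cc[1],'vise',(np.array(cc[0])-t)@Rv*1000)
    if n!='wrist':
        q=P[(P[:,0]>.53)&(P[:,0]<.68)&(P[:,1]>-.05)&(P[:,1]<.25)&(P[:,2]>.10)]; print('  tall near',len(q),len(q) and (q.min(0),q.max(0)))
    for k,z in dict(lever_hinge=.055,jaw_push=.057).items():
        for r in vision.place_of(p,k)[:1]: w=at_z(p,r['position'],z,o if n=='wrist' else None); print('  ',k,round(r['score'],2),w,'vise',(w[:2]-t)@Rv*1000)
a=cv2.resize(ims[0][110:330,180:350],(400,518)); w=cv2.resize(ims[1][120:384,180:512],(400,318)); w=cv2.copyMakeBorder(w,0,200,0,0,cv2.BORDER_CONSTANT)
cv2.imwrite('pics/d6.png',np.hstack([a,w])); go([.55,.068,.12])
E
```

```text
clock: 28.48
eef_pos: [0.4727, -0.0234, 0.2548]
tool_rot: [0.017, 1.0, 0.0, 0.002]
ft_force: [0.3, -0.3, 0.5]
grip_width: -0.0001
grasp_force: 0.0
side red 182 (array([0.4996, 0.0627, 0.0976]), array([0.5123, 0.0796, 0.1639]), array([0.5059, 0.0747, 0.1354]))
  head [0.4827 0.1821] 0.024724628776311874 vise [ 2.7944 61.7846]
  tall near 1209 (array([0.6288, 0.169 , 0.1002]), array([0.68  , 0.25  , 0.2343]))
   lever_hinge 0.62 [0.515  0.0676 0.055 ] vise [ 39.0486 -51.4556]
   jaw_push 0.64 [0.471  0.0119 0.057 ] vise [  -2.9891 -108.6861]
wrist red 378 (array([0.499 , 0.0588, 0.1004]), array([0.513 , 0.0739, 0.1697]), array([0.5043, 0.0621, 0.1612]))
  head [0.4836 0.1782] 0.024852123111486435 vise [ 3.751  58.0129]
   lever_hinge 0.92 [0.5178 0.0727 0.055 ] vise [ 41.662  -46.3158]
   jaw_push 0.68 [0.5182 0.0685 0.057 ] vise [ 42.1797 -50.441 ]
top red 0 0
  head [0.4815 0.1805] 0.025539865717291832 vise [ 1.6034 60.1764]
  tall near 19921 (array([ 0.6158, -0.05  ,  0.1   ]), array([0.68  , 0.25  , 0.8404]))
tcp [471.1 -23.2 252.3] shift(tool, mm) [-75.9  93.9 132.2] Rz [-0.002  0.    -1.   ] f [0.6 0.4 0.1] t 28.93
```

View pics/d6.png

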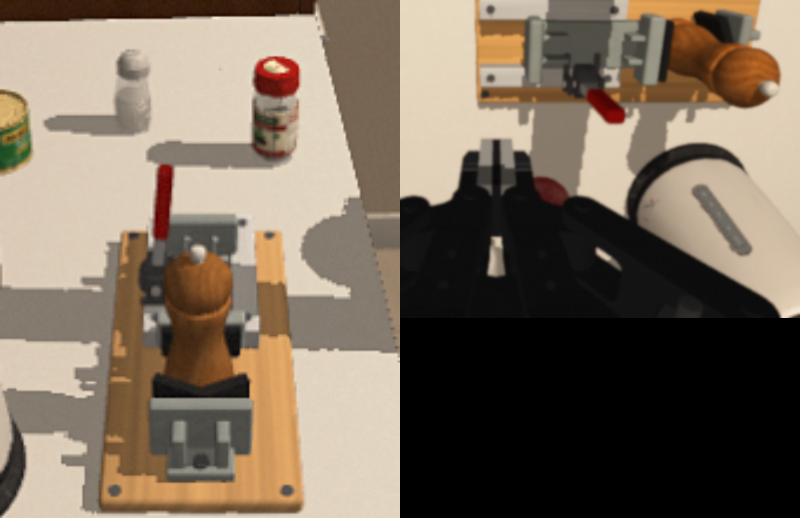

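The picture shows the mill upright between the V (px (200,390)) and the pad, and the lever upright at (163,200). The kettle at (680,210) in the wrist view is clear of the work. Moving to the lever's far side.

```bash
python3 -m creep '[[[-40,47,0],[0,0,0]],[[-39,47,0],[0,0,0]],[[0,0,50],[0,0,0]],[[0,0,50],[0,0,0]],[[0,0,25],[0,0,0]],[[0,0,7],[0,0,0]],[[0,0,0],[0,0,0]]]'
```

```text
clock: 29.8
eef_pos: [0.5539, 0.068, 0.1213]
tool_rot: [0.017, 1.0, 0.0, 0.0]
ft_force: [-0.0, -0.4, 1.5]
grip_width: -0.0002
grasp_force: 0.0
```

```bash
python3 -m creep '[[[15,0,0],[0,0,0]],[[10,0,0],[0,0,0]],[[6,0,1],[0,0,0]],[[8.5,0,1],[0,0,0]],[[8.5,0,1],[0,0,0]],[[0,0,0],[0,0,0]]]' | egrep 'eef|ft'; python3 -m creep '[[[8.1,0,2.6],[0,0,0]],[[8.1,0,2.6],[0,0,0]],[[0,0,0],[0,0,0]]]' | egrep 'eef|ft'
```

```text
eef_pos: [0.5048, 0.0696, 0.118]
ft_force: [-0.2, -0.8, -0.2]
eef_pos: [0.4882, 0.0702, 0.1124]
ft_force: [0.0, 0.3, 0.7]
```

```bash
python3 -m creep '[[[7.4,0,4.2],[0,0,0]],[[7.4,0,4.3],[0,0,0]],[[0,0,0],[0,0,0]]]' | egrep 'eef|ft'; python3 -m creep '[[[6.4,0,5.5],[0,0,0]],[[6.4,0,5.6],[0,0,0]],[[0,0,0],[0,0,0]]]' | egrep 'eef|ft'
```

```text
eef_pos: [0.4744, 0.0708, 0.1042]
ft_force: [1.7, 0.7, -0.2]
eef_pos: [0.4615, 0.0712, 0.0931]
ft_force: [1.9, 0.4, 0.5]
```

```bash
cat > lev.py <<'E'
from cloud import *
np.set_printoptions(precision=4,suppress=True)
def lev():
    p=vision.camera('side'); P=cloud(p); b=p['image'].reshape(-1,3).astype(int)
    red=(b[:,2]>70)&(b[:,1]<50)&(b[:,0]<50)&(P[:,0]>.38)&(P[:,0]<.53)&(abs(P[:,1]-.065)<.04)&(P[:,2]>.05)&(P[:,2]<.18)
    q=P[red]; print('red',len(q)); 
    if len(q)>8:
        print(q.min(0),q.max(0)); d=np.linalg.svd((q-q.mean(0))[:,[0,2]])[2][0]; print('angle',np.arctan2(abs(d[1]),-d[0]*np.sign(d[1])),'from hinge',np.arctan2(q[:,2].mean()-.055,.513-q[:,0].mean()))
    return p
if __name__=='__main__':
    p=lev(); go([.45,.07,.08])
E
python3 lev.py
```

```text
red 207
[0.4289 0.0621 0.0845] [0.4819 0.0802 0.1286]
angle 0.7029331351507535 from hinge 0.7377364782814351
tcp [461.5  71.2  93. ] shift(tool, mm) [11.4 -1.6 13. ] Rz [-0.001  0.    -1.   ] f [2.7 0.9 1.1] t 31.73
```

The lever is following at about 0.70 rad. Continuing to fully down.

```bash
python3 -m creep '[[[5.2,0,6.7],[0,0,0]],[[5.2,0,6.8],[0,0,0]],[[0,0,0],[0,0,0]]]' | egrep 'eef|ft'; python3 -m creep '[[[3.8,0,7.6],[0,0,0]],[[3.7,0,7.6],[0,0,0]],[[0,0,0],[0,0,0]]]' | egrep 'eef|ft';python3 -m creep '[[[0,0,2],[0,0,0]],[[0,0,2],[0,0,0]],[[0,0,0],[0,0,0]]]' | egrep 'eef|ft'; python3 lev.py
```

```text
eef_pos: [0.452, 0.0715, 0.0801]
ft_force: [1.3, 0.7, 3.2]
eef_pos: [0.443, 0.0716, 0.064]
ft_force: [0.3, 0.9, 0.2]
eef_pos: [0.4426, 0.0718, 0.0617]
ft_force: [-5.6, -1.3, 17.3]
red 149
[0.4088 0.0627 0.0682] [0.4643 0.0798 0.0901]
angle 0.2729970236963383 from hinge 0.29823877795907816
tcp [442.6  71.8  61.8] shift(tool, mm) [ -7.4  -1.5 -18.3] Rz [-0.002  0.    -1.   ] f [-5.1 -0.8 17.2] t 32.9
```

```bash
python3 -m creep '[[[0,0,1.5],[0,0,0]],[[0,0,0],[0,0,0]]]' | egrep 'eef|ft';  python3 -m creep '[[[0,0,-5],[0,0,0]],[[0,0,-25],[0,0,0]],[[0,0,-50],[0,0,0]],[[0,0,-50],[0,0,0]],[[40,0,-40],[0,0,0]],[[40,0,0],[0,0,0]],[[20,0,0],[0,0,0]],[[0,0,0],[0,0,0]]]'
python3 - <<'E'
from lev import *
p=lev(); P=cloud(p); Rv=np.array([[.9994,.0347],[-.0347,.9994]]); t=np.array([.4778,.1204])
m=(abs(P[:,0]-.48)<.06)&(P[:,1]>.13)&(P[:,1]<.23)&(P[:,2]<.18)&(P[:,2]>.14)
cc=cv2.minEnclosingCircle(P[m][:,:2].astype(np.float32)); print('head vise',(np.array(cc[0])-t)@Rv*1000)
for k,z in dict(salt_mid=.045,spice_mid=.053,jaw_face=.0535,jaw_push=.057).items():
    for r in vision.place_of(p,k)[:1]: print(k,round(r['score'],2),at_z(p,r['position'],z))
cv2.imwrite('pics/f7.png',cv2.resize(p['image'][80:330,180:360],None,fx=2.3,fy=2.3))
E
```

```text
eef_pos: [0.4425, 0.0718, 0.0613]
ft_force: [-9.0, -1.2, 27.5]
clock: 34.15
eef_pos: [0.3427, 0.0752, 0.2287]
tool_rot: [0.017, 1.0, -0.0, -0.001]
ft_force: [0.8, 0.6, -0.1]
grip_width: 0.0
grasp_force: 0.0
red 198
[0.4091 0.06   0.0689] [0.4643 0.0808 0.0897]
angle 0.26372035195652743 from hinge 0.3090469393316557
head vise [ 3.0891 61.8652]
salt_mid 0.67 [ 0.5341 -0.2467  0.045 ]
spice_mid 0.87 [ 0.3877 -0.2006  0.053 ]
jaw_face 0.63 [0.483  0.1409 0.0535]
jaw_push 0.86 [0.4748 0.015  0.057 ]
```

View pics/f7.png

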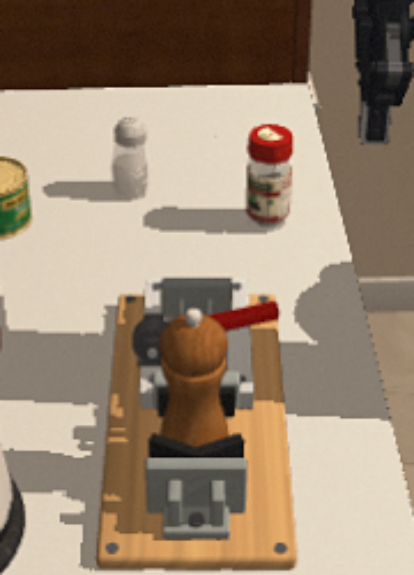

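The picture shows the lever down (px (245,318)), the mill upright and clamped (knob at (193,318)), and the salt (130,160) and spice jar (268,175) standing where they were. The robot is touching nothing, so I'm handing in.

```bash
python3 -c "
from workcell import workorder
print(workorder.job_done())"
```

```text
the job is handed in; nothing more can be done
None
```

The pepper mill is clamped upright against the V jaw at roughly 10 N (estimated from the push force), the lever is locked fully down, the salt and spice jar were not touched, and the job is handed in at about 34 s, after one slip off the lever and one off the mill's head along the way.

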